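Nest the lift-out sorting insert in its spouted case tray

TASK

Take the aluminium sorting insert that stands on edge in the wire rack and lay it down flat on the bare bench, open side up, and let it go there. Then take it up again (its upright fin is the grip), turn it until its outline matches the steel case tray on the wooden board, and set it fully down inside the case, spout over spout. Do not disturb the other things on the bench.

Things in the scene. Friction and masses are not known exactly. Their poses are not given: they have to be found in the camera images.
- insert_centre (a point): Middle of the insert, half-way up (15 mm above its underside). Open aluminium tray 140 x 90 x 30 mm, 0.15-0.23 kg; x to the spout, z out of the open side. Its start: on a long side in the rack, x level, y straight up, top edge 90 mm above the rack's board, 30 mm thick across the slot: can be taken from above across this thickness, near its middle. Long sides have rim lips turned 10 mm inward.
- insert_spout (a point): Middle of the insert's spout end, level with its underside, 75 mm along x from the tray's middle. Outline: straight sides 90 mm apart from x = -65 (square rear end) to +35 mm, sloping in from there to the blunt spout end, 30 mm wide, at x = +75 mm.
- insert_tray: The insert; origin at the middle of its underside, axes as above. Grip fin upright on its floor: 10 mm thick (y), from x = -32 to +28 mm, at y = 0, top 55 mm above the underside (25 above the rim); 30 mm free each side between fin and lips. Stood on a long side on the bare bench it stays up; a push near the top on its open side tips it over onto its floor.
- case_tray: Steel tray of the same outline on a wooden board 190 x 140 x 8 mm fixed to the bench. Origin at bench height under the case's middle, x to its spout, z up. The insert fits one way round only, with 2.5 mm play all round at the floor; walls lean out to 6 mm play at the rim, 36 mm above the bench.
- case_seat (a point): Point on the case's inner floor, 12 mm above the bench, where the middle of the insert's underside comes to rest. Axes as for case_tray.
- case_spout (a point): Middle of the case's spout end on its inner floor, 75 mm from case_seat along x: comes together with insert_spout when nested.
- tray_rack: Rack fixed to the bench: board 130 x 86 x 10 mm with two wire hoops along x (6 mm wire, tops 47 mm above the bench), 34 mm clear between them; the insert stands between the hoops. Origin at bench height under the middle of the slot, x along the slot, z up.
- eraser: Bystander: eraser 23 x 52 x 12 mm on the bench, to be left alone.
- wax_block: Bystander: wax block 50 x 90 x 24 mm, to be left alone.
- powder_jar: Bystander: small jar 52 mm across, 48 mm high, to be left alone.
Things that resemble listed ones, but are neither listed nor needed, are in the scene too. Of the things that look like the insert_tray, the larger one is meant.

How it is judged:
By the outcome, as a careful person would: the job done as asked, in the order asked, and still so for the second after the job is handed in, with the robot touching nothing.
It also fails if it takes over 67 s, if anything falls off the work surface, if the arm or the gripper's body presses on something with over 40 N, if the wrist force passes 120 N, or if a joint passes its speed limit or range.

ROBOT

A 7-joint arm with a two-finger parallel gripper is mounted at the origin on a cart in front of the work surface, level with it; the furniture and walls round the work are solid. World frame = base frame: x ahead of the robot, y to its left, z up, the work surface at z = 0. Lengths are in m, angles in rad, forces in N, time in s.
With the tool pointing down it reaches from about 0.35 to 0.9 m from the base axis. Payload 8.1 kg.
Tool frame: the origin (TCP) lies between the finger pads; the fingertips stand 22 mm ahead of it and the grasp point (between the pads) lies 3 mm ahead of it; z points along the fingers, y is the direction in which the jaws open and shut (so a half turn about z gives the same grasp; the last joint's range is limited). The gripper opens to 85 mm and grips with 20 to 120 N. Pads are 22 mm wide; open, the fingers measure 114 mm over their backs; the gripper's body (76 mm by 85 mm) begins 54 mm behind the grasp point. The pads swing forward as they close: fully open they stand 13 mm farther back than shut.
Start: joints at [-0.103, 0.434, 0.025, 1.573, -0.012, 1.134, -0.075], TCP at [0.625, -0, 0.253] pointing down, gripper open.
Joint ranges: [-2.62, 2.62], [-0.44, 2.09], [-1.27, 1.32], [0.08, 2.57], [-1.32, 4.46], [0.12, 2], [-2.74, 2.74]. Speed limits (rad/s): [2.22, 2.22, 3.01, 3.01, 3.14, 3.14, 3.14].

INTERFACE

Orientations are given as a unit quaternion [x, y, z, w].
In Python, from plant import bot, jaws, eyes, job_done gives the robot as it stands. The module is installed in compiled form; this text tells all that it offers. Calls block until the motion is done:
- bot.reach(position, orientation): joint-space move of the TCP to a pose.
- bot.move_linear(position, vel=0.15, frame=None, force_limit=None): straight line of the TCP; frame=None keeps the orientation; vel is the mean speed in m/s. With force_limit (N) it stops when the force on the tool has changed by that much, and returns True; else False.
- bot.set_joints(angles): joint-space move.
- jaws.gripper_to(opening): opening from 0.0 (shut) to 1.0 (fully open); the grip force is fixed at half the most; returns when the fingers have stopped.
- bot.pause(seconds).
- bot.solve_ik(position, orientation): joint angles nearest the present ones, or None.
- bot.read_state(): the state.
- eyes.snapshot(name): name is "scene" or "side" or "wrist"; returns a dict with "pixels" (384x512x3 uint8, red, green, blue), "depth" (384x512 float32, m along the optical axis (not along the pixel's ray), 0 where there is no reading), "fx", "fy", "cx", "cy" (pixels), "k1" (the pictures are not rectified: a ray, as slopes to the right and down, at radius r is drawn at 1 + k1 r^2 times it, then the intrinsics apply), "camera_from_world" (4x4, takes a point from world to camera coordinates); the wrist camera has in their place "hand_eye" (4x4, takes a point from camera to tool coordinates, whose origin is the TCP and whose axes are the flange's). Camera axes: x right, y down, z forward; pixel columns grow to the right and rows downward; lengths in m; the calibration is good to about 2 mm. A picture is of the moment at which its call begins: read the wrist's pose just before it.
A pose or a line that the arm cannot do raises bot.PlanningError and nothing moves.
- job_done(): hands the job in, once; it reports no verdict.
The state is a dict: "time_s": time; "joint_pos": joint angles; "qd": joint speeds; "joint_torque": joint torques, N m; "ee_pos": TCP position; "tcp_rot": TCP orientation; "wrist_force": force on the tool from outside, world axes, zero at the start; "ft_torque": the same for the moment, N m; "grip_width": opening from 0.0 (shut) to 1.0 (fully open).
Only numpy, scipy, OpenCV 4.12 (cv2) and the standard library are available. Lean on these libraries where they do the work, as an engineer would, in place of code of your own. Each camera call takes 0.05 s, during which the arm holds its last target.

## Working session

There is one attempt and no reset: what is moved stays moved. The work goes in short steps, each a Python script; the robot and the scene stay as the last script left them, time stands still between calls to the robot, and variables do not carry over. Pictures are saved under pics/ and viewed, and the job is handed in when it is done.

```bash
mkdir -p pics; cat > h.py <<'E'
import numpy as np, cv2
from scipy.spatial.transform import Rotation as R
from plant import bot, jaws, eyes, job_done
def snap(name,fn=None):
    st=bot.read_state(); s=eyes.snapshot(name)
    if 'camera_from_world' in s: s['wc']=np.linalg.inv(np.array(s['camera_from_world']))
    else:
        T=np.eye(4); T[:3,:3]=R.from_quat(st['tcp_rot']).as_matrix(); T[:3,3]=st['ee_pos']
        s['wc']=T@np.array(s['hand_eye'])
    if fn: cv2.imwrite('pics/'+fn+'.png',cv2.cvtColor(s['pixels'],cv2.COLOR_RGB2BGR))
    return s
def cloud(s):
    h,w=s['depth'].shape
    u,v=np.meshgrid(np.arange(w),np.arange(h))
    K=np.array([[s['fx'],0,s['cx']],[0,s['fy'],s['cy']],[0,0,1]],float)
    p=np.stack([u,v],-1).reshape(-1,1,2).astype(np.float64)
    n=cv2.undistortPoints(p,K,np.array([s['k1'],0,0,0,0.])).reshape(h,w,2)
    d=s['depth']; P=np.dstack([n[...,0]*d,n[...,1]*d,d])
    W=P@s['wc'][:3,:3].T+s['wc'][:3,3]
    W[d<=0]=np.nan
    return W
E
python3 - <<'E'
from h import *
for n in ['scene','side','wrist']:
    s=snap(n,n+'0'); W=cloud(s); np.savez('/tmp/%s0.npz'%n,W=W,px=s['pixels'])
    print(n,s['fx'],s['cx'],s['cy'],s['k1'],s['wc'].round(3).tolist())
st=bot.read_state();print({k:np.round(v,3) for k,v in st.items()})
E
```

```text
scene 486.9156707596746 255.70304462116042 189.60223863754877 -0.0868495987602883 [[-0.613, -0.559, 0.559, -0.395], [-0.79, 0.434, -0.433, 0.656], [-0.001, -0.707, -0.707, 1.293], [0.0, 0.0, 0.0, 1.0]]
side 358.64766033986626 251.23137860177206 190.65476342232986 -0.10081061418079452 [[-1.0, -0.004, 0.014, 0.54], [-0.014, 0.597, -0.802, 0.762], [-0.005, -0.802, -0.597, 0.68], [0.0, 0.0, 0.0, 1.0]]
wrist 314.29127657597473 248.18858746144113 192.5108873486935 -0.020639523033058233 [[1.0, 0.001, -0.002, 0.626], [0.0, -0.961, -0.275, 0.07], [-0.002, 0.275, -0.961, 0.374], [0.0, 0.0, 0.0, 1.0]]
{'time_s': np.float64(0.15), 'joint_pos': array([-0.103,  0.435,  0.025,  1.574, -0.012,  1.134, -0.075]), 'qd': array([ 0.   , -0.002,  0.   , -0.003, -0.   , -0.   ,  0.001]), 'joint_torque': array([ 2.0000e-03, -6.7089e+01,  1.0260e+00, -3.1645e+01,  1.6000e-02,
        9.0000e-03, -0.0000e+00]), 'ee_pos': array([ 0.625, -0.   ,  0.253]), 'tcp_rot': array([ 0.707,  0.707, -0.   , -0.   ]), 'wrist_force': array([ 0.192, -1.294, -0.174]), 'ft_torque': array([-0.011,  0.052, -0.073]), 'grip_width': np.float64(0.999)}
```

View pics/scene0.png

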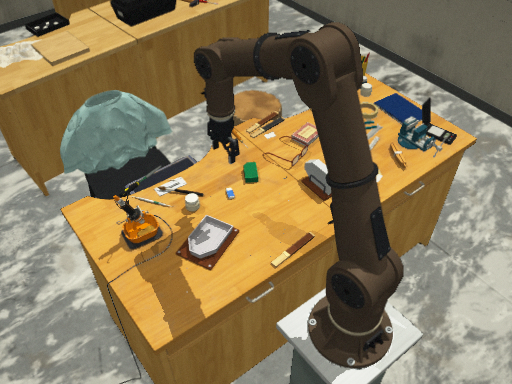

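View pics/side0.png

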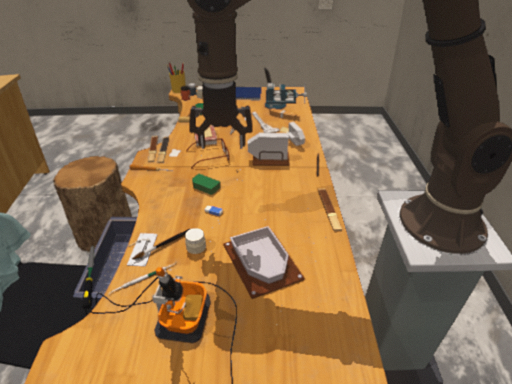

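View pics/wrist0.png

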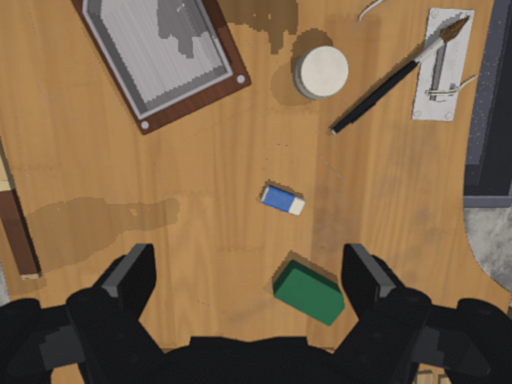

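The side view shows the case on its board at about (263,255) and the insert in the rack at about (268,148), with a smaller lookalike behind it near (295,132). The scene view shows the case at (212,238) and the rack at (318,178). The wax block, eraser and jar lie between them. Next I'll move the wrist camera over the rack and the case.

```bash
python3 - <<'E'
from h import *
D=np.load('/tmp/side0.npz');W=D['W']
for (u,v) in [(268,148),(265,165),(250,150),(287,150),(290,133),(263,255),(240,232),(285,280),(207,184),(214,211),(195,240)]: print(u,v,W[v,u].round(3))
im=D['px'][90:190,210:340]; cv2.imwrite('pics/side_rack.png',cv2.resize(im[...,::-1],None,fx=6,fy=6,interpolation=cv2.INTER_CUBIC))
D=np.load('/tmp/scene0.npz');W=D['W']
for (u,v) in [(318,178),(212,238)]: print(u,v,W[v,u].round(3))
E
```

```text
268 148 [ 0.5   -0.324  0.056]
265 165 [ 0.51  -0.298  0.003]
250 150 [ 0.562 -0.327  0.046]
287 150 [ 0.433 -0.322  0.049]
290 133 [ 0.411 -0.474  0.037]
263 255 [0.522 0.136 0.012]
240 232 [ 0.584  0.04  -0.   ]
285 280 [0.471 0.213 0.009]
207 184 [ 0.695 -0.153  0.025]
214 211 [ 0.662 -0.034  0.013]
195 240 [0.693 0.12  0.047]
318 178 [ 0.492 -0.322  0.052]
212 238 [0.523 0.133 0.015]
```

View pics/side_rack.png

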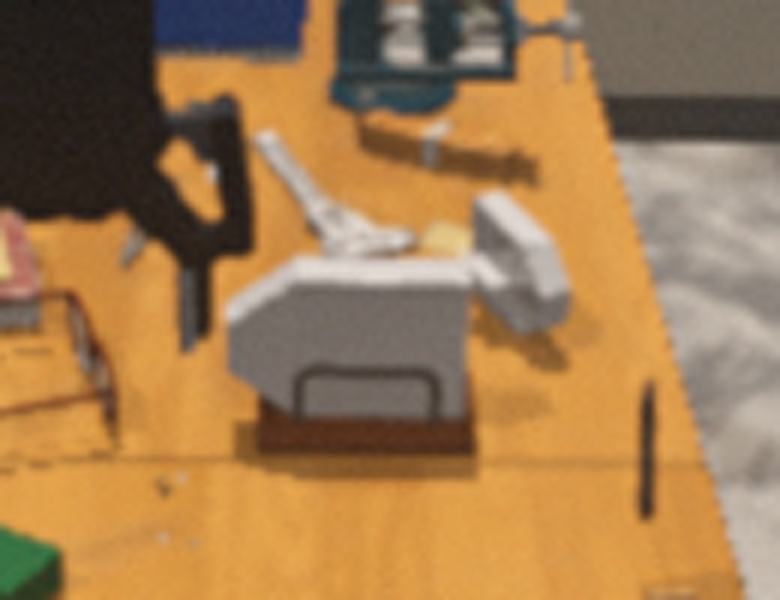

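```bash
python3 - <<'E'
from h import *
q=[.7071068,.7071068,0,0]
bot.reach([0.52,0.13,0.30],q); s=snap('wrist','w_case'); np.savez('/tmp/wc.npz',W=cloud(s),px=s['pixels'])
print(bot.read_state()['time_s'])
bot.reach([0.50,-0.27,0.30],q); s=snap('wrist','w_rack'); np.savez('/tmp/wr.npz',W=cloud(s),px=s['pixels'])
print(bot.read_state()['time_s'])
E
```

```text
0.925
2.4583
```

View pics/w_case.png

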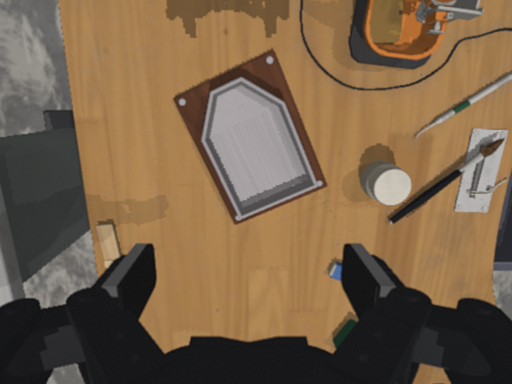

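View pics/w_rack.png

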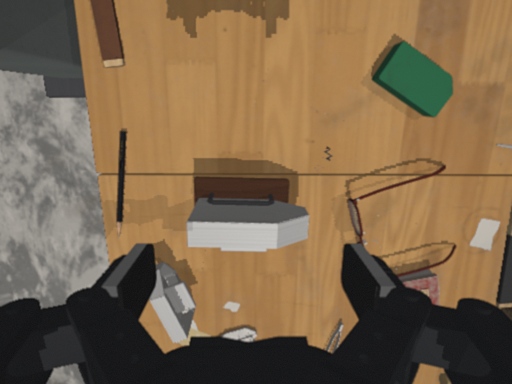

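```bash
cat >> h.py <<'E'
from scipy.optimize import least_squares
N=None
# half-planes n.p<=c of outline
_V=np.array([[-65,-45],[35,-45],[75,-15],[75,15],[35,45],[-65,45]])/1000.
_e=np.roll(_V,-1,0)-_V; _n=np.c_[_e[:,1],-_e[:,0]]/np.linalg.norm(_e,axis=1)[:,None]; _c=(_n*_V).sum(1)
def sd(P): return (P@_n.T-_c).max(1)
def fit(P,x0,off=None):
    def f(p):
        c,s=np.cos(p[2]),np.sin(p[2]); L=(P-p[:2])@np.array([[c,-s],[s,c]])
        return (sd(L)-(p[3] if off is None else off))*1000
    r=least_squares(f,list(x0)+([0.006] if off is None else []),loss='soft_l1',f_scale=1.5,x_scale=[.01,.01,.1]+([.005] if off is None else []))
    return r.x,np.median(abs(f(r.x)))
E
python3 - <<'E'
from h import *
D=np.load('/tmp/wc.npz');W=D['W']
P=W[np.isfinite(W[...,0])]
m=(abs(P[:,0]-.52)<.13)&(abs(P[:,1]-.135)<.12)
P=P[m]; print(np.histogram(P[:,2],bins=np.arange(-.008,.05,.002)))
for lo,hi in [(.032,.042),(.034,.04)]:
    Q=P[(P[:,2]>lo)&(P[:,2]<hi)]
    # separate wall rim; exclude jar
    Q=Q[Q[:,0]<.63]
    print(len(Q),Q.mean(0))
    for y0 in (1.95,1.95-np.pi): print(fit(Q[:,:2],[.52,.135,y0]))
# scene cams too
for n in ['side0','scene0']:
    W=np.load('/tmp/%s.npz'%n)['W'];P=W[np.isfinite(W[...,0])]
    m=(abs(P[:,0]-.52)<.11)&(abs(P[:,1]-.135)<.11)&(P[:,2]>.031)&(P[:,2]<.042);Q=P[m]
    print(n,len(Q),fit(Q[:,:2],[.52,.135,1.95]))
W=np.load('/tmp/wr.npz')['W'];P=W[np.isfinite(W[...,0])]
m=(abs(P[:,0]-.5)<.12)&(abs(P[:,1]+.33)<.06);P=P[m]
print(np.histogram(P[:,2],bins=np.arange(-.01,.12,.005)))
Q=P[(P[:,2]>.093)&(P[:,2]<.108)]; print(len(Q),Q.min(0),Q.max(0),np.median(Q,0),cv2.minAreaRect((Q[:,:2]*1000).astype(np.float32)))
Q=P[(P[:,2]>.02)&(P[:,2]<.09)];print(Q.min(0),Q.max(0))
E
```

```text
(array([    0,     0,    19,  5282, 13079,   650,   130,   923,  3557,
        1505,  5858,   683,   155,   158,   156,   159,   164,   183,
         161,   121,    35,   368,  1012,   122,     1,     0,     0,
           0]), array([-0.008, -0.006, -0.004, -0.002,  0.   ,  0.002,  0.004,  0.006,
        0.008,  0.01 ,  0.012,  0.014,  0.016,  0.018,  0.02 ,  0.022,
        0.024,  0.026,  0.028,  0.03 ,  0.032,  0.034,  0.036,  0.038,
        0.04 ,  0.042,  0.044,  0.046,  0.048]))
1538 [0.52976873 0.1456138  0.03657816]
(array([0.5290359 , 0.14409195, 1.99321796, 0.00735046]), np.float64(1.186473336103379))
(array([ 0.52871519,  0.14470533, -1.14158933,  0.00795907]), np.float64(5.361139218119787))
1502 [0.52918655 0.14685338 0.03666405]
(array([0.52906609, 0.1440071 , 1.9931504 , 0.00739325]), np.float64(1.1788912243219374))
(array([ 0.52862561,  0.1449208 , -1.14305152,  0.00791067]), np.float64(5.263502299499005))
side0 376 (array([0.52719159, 0.14494835, 1.99417222, 0.00762   ]), np.float64(1.0576624949747737))
scene0 192 (array([0.52846224, 0.14543526, 1.99587494, 0.00757016]), np.float64(1.5360030183300755))
(array([  69, 2201, 4956,  478, 1588,   77,   27,   39,   47,   84,  179,
        401,  146,  187,  279,  169,  253,  281,  284,  288,  274,  593,
       2015,    0,    0]), array([-0.01 , -0.005,  0.   ,  0.005,  0.01 ,  0.015,  0.02 ,  0.025,
        0.03 ,  0.035,  0.04 ,  0.045,  0.05 ,  0.055,  0.06 ,  0.065,
        0.07 ,  0.075,  0.08 ,  0.085,  0.09 ,  0.095,  0.1  ,  0.105,
        0.11 ,  0.115]))
2713 [ 0.43325186 -0.35538591  0.09301482] [ 0.54458985 -0.32255765  0.10281138] [ 0.48809836 -0.33751396  0.10063611] ((489.0368957519531, -339.1802673339844), (31.344453811645508, 111.45813751220703), 88.99661254882812)
[ 0.43394108 -0.37927538  0.02032944] [ 0.57414275 -0.31523254  0.0899845 ]
```

```bash
python3 - <<'E'
from h import *
W=np.load('/tmp/wr.npz')['W'];P=W[np.isfinite(W[...,0])]
Q=P[(abs(P[:,0]-.485)<.045)&(abs(P[:,1]+.338)<.022)&(P[:,2]>.096)&(P[:,2]<.108)]
xs=np.arange(.445,.53,.005);lo=[];hi=[]
for x in xs:
    q=Q[abs(Q[:,0]-x)<.0025]; lo.append(np.percentile(q[:,1],2));hi.append(np.percentile(q[:,1],98))
print(np.polyfit(xs,lo,1),np.polyfit(xs,hi,1),np.mean(lo),np.mean(hi))
# side cam: underside plane
W=np.load('/tmp/side0.npz')['W'];P=W[np.isfinite(W[...,0])]
Q=P[(abs(P[:,0]-.49)<.06)&(abs(P[:,1]+.32)<.012)&(P[:,2]>.055)&(P[:,2]<.092)]
print(len(Q),np.median(Q,0),np.polyfit(Q[:,0],Q[:,1],1))
for q in ([1,0,0,0],[0,1,0,0]):
  for p in ([.499,-.338,.16],[.499,-.338,.09]): print(np.round(bot.solve_ik(p,q),2))
E
```

```text
[-0.02459978 -0.34141938] [-0.01806185 -0.31522612] -0.3534117752633341 -0.32403126618402783
320 [ 0.48997222 -0.32521232  0.07374836] [-0.01899085 -0.3157565 ]
[ 0.17  0.52  0.5   1.77 -0.3   0.93 -0.78]
[ 0.19  0.61  0.46  1.83 -0.36  0.79 -0.73]
[ 0.57  0.49 -0.09  1.73  0.05  0.92  2.03]
[ 0.57  0.58 -0.09  1.79  0.07  0.78  2.01]
```

```bash
cat >> h.py <<'E'
def Q(psi): return (R.from_euler('z',psi)*R.from_quat([1,0,0,0])).as_quat()
def st(t=''):
    s=bot.read_state(); print(t,round(float(s['time_s']),2),np.round(s['ee_pos'],4),np.round(s['wrist_force'],1),round(float(s['grip_width']),3))
E
python3 - <<'E'
from h import *
bot.reach([.499,-.339,.17],Q(-.02)); st()
bot.move_linear([.499,-.339,.090],vel=.1); st()
jaws.gripper_to(0.0); st('grip')
snap('side','s1')
bot.move_linear([.499,-.339,.18],vel=.1); st('up'); snap('side','s2')
E
python3 -c "
import cv2,numpy as np
a=[cv2.resize(cv2.imread('pics/%s.png'%n)[80:200,180:340],None,fx=2.4,fy=2.4) for n in('s1','s2')];cv2.imwrite('pics/s12.png',np.hstack(a))"
```

```text
3.62 [ 0.4996 -0.3384  0.1703] [-0.5 -0.7  0.1] 1.002
 4.58 [ 0.4993 -0.3393  0.0906] [-0.7 -0.6 -0.4] 0.999
grip 5.12 [ 0.4992 -0.3391  0.0904] [-0.6  0.2  5.9] 0.344
up 6.22 [ 0.4987 -0.3387  0.1793] [-0.5  0.1 -0.4] 0.339
```

View pics/s12.png

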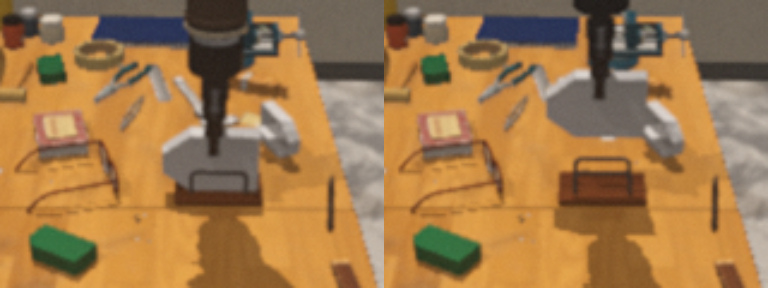

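The insert came out of the rack level and held. The empty hoops show at about (605,180) in the right half, and the smaller lookalike hasn't moved. Next I stand it on the bench.

```bash
python3 - <<'E'
from h import *
bot.move_linear([.499,-.165,.15],vel=.2,frame=None); st()
bot.move_linear([.499,-.165,.095],vel=.1)
st()
r=bot.move_linear([.499,-.165,.076],vel=.03,force_limit=6); st(r)
jaws.gripper_to(0.75); st('rel')
bot.move_linear([.499,-.165,.16],vel=.15); st()
s=snap('wrist','w2'); np.savez('/tmp/w2.npz',W=cloud(s)); snap('side','s3')
E
```

```text
7.31 [ 0.4991 -0.1663  0.1503] [ 0.1 -1.6 -1.4] 0.343
 8.01 [ 0.4992 -0.1655  0.0953] [ 0.7 -0.5 -1.3] 0.347
True 8.53 [ 0.4993 -0.1654  0.0802] [-0.8 -1.1  5.1] 0.341
rel 8.96 [ 0.4987 -0.1647  0.0797] [-0.3 -0.2 -0.2] 0.75
 9.64 [ 0.4987 -0.1647  0.1595] [-0.7  0.  -1.6] 0.746
```

View pics/s3.png

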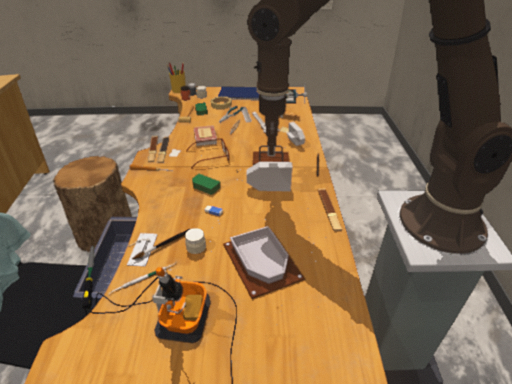

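View pics/w2.png

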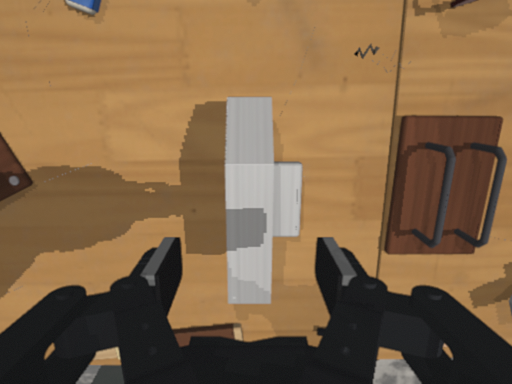

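The side view has the insert standing on the bench at about (270,178). In the wrist view it is at (248,200), with the fin pointing towards the rack. I'll tip it with a push near the top on the open side.

```bash
python3 - <<'E'
from h import *
bot.move_linear([.499,-.225,.16],vel=.2); jaws.gripper_to(0)
bot.move_linear([.499,-.225,.096],vel=.15); st()
bot.move_linear([.499,-.150,.096],vel=.06); st('pushed')
bot.pause(.3)
bot.move_linear([.499,-.21,.20],vel=.25); st()
s=snap('wrist','w3'); np.savez('/tmp/w3.npz',W=cloud(s)); s=snap('side','s4');np.savez('/tmp/s4.npz',W=cloud(s))
E
```

```text
11.39 [ 0.4991 -0.2253  0.0963] [-0.8 -0.9 -0.1] -0.003
pushed 12.79 [ 0.499  -0.1505  0.096 ] [ 0.5 -0.1  0.1] 0.0
 13.72 [ 0.4988 -0.2095  0.1996] [-0.3  0.8 -0.1] -0.001
```

View pics/s4.png

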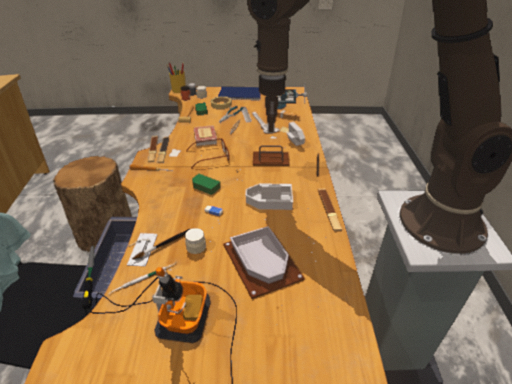

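View pics/w3.png

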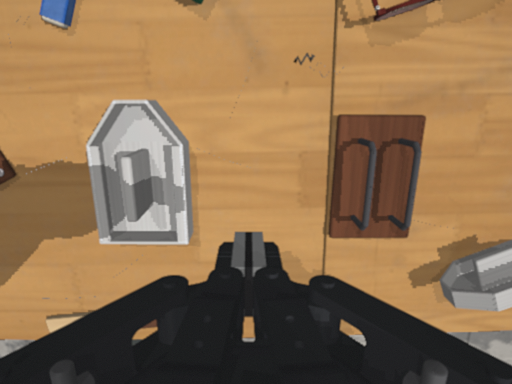

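The insert lies flat with its open side up, at about (140,180) in the wrist view with the spout towards +x. Now I'll fit its pose.

```bash
python3 - <<'E'
from h import *
for n in ('w3','s4'):
    W=np.load('/tmp/%s.npz'%n)['W'];P=W[np.isfinite(W[...,0])]
    P=P[(abs(P[:,0]-.5)<.09)&(abs(P[:,1]+.105)<.07)]
    F=P[(P[:,2]>.048)&(P[:,2]<.062)]
    H=P[(P[:,2]>.024)&(P[:,2]<.036)]
    print(n,len(F),np.median(F,0),cv2.minAreaRect((F[:,:2]*1000).astype(np.float32)),len(H))
    h=cv2.convexHull((H[:,:2]).astype(np.float32))[:,0]
    # dense resample
    d=[]
    for a,b in zip(h,np.roll(h,-1,0)):
        k=max(2,int(np.linalg.norm(b-a)/.001)); d+= [a+(b-a)*t for t in np.linspace(0,1,k,endpoint=False)]
    d=np.array(d)
    for y0 in (0,np.pi): print(fit(d,[.5,-.105,y0]))
    L=np.median(H[:,2]);print(L)
E
```

```text
w3 886 [ 0.49910266 -0.10546144  0.05545233] ((497.5770263671875, -103.8411865234375), (10.60918140411377, 59.755191802978516), 89.0113296508789) 3750
(array([ 4.99209340e-01, -1.03699682e-01, -2.27679481e-02,  2.79120979e-04]), np.float64(0.25182253572337066))
(array([ 4.98426981e-01, -1.03697394e-01,  3.11711605e+00,  8.28412953e-04]), np.float64(4.228765959116789))
0.03082826933418445
s4 77 [ 0.49314663 -0.10009206  0.05449469] ((494.36041259765625, -100.62165832519531), (57.086612701416016, 12.626286506652832), 1.604892611503601) 353
(array([ 0.49782227, -0.10295982, -0.03185799,  0.00052228]), np.float64(0.6838467444409027))
(array([ 4.97201930e-01, -1.03237622e-01,  3.08750207e+00,  1.72534046e-03]), np.float64(3.9059997043693513))
0.030241844913693416
```

```bash
python3 - <<'E'
from h import *
for psi in (1.9935,1.9935-np.pi):
    for z in (.15,.06): print(psi,np.round(bot.solve_ik([.5288,.1442,z],Q(psi)),2))
c,s=np.cos(-.022),np.sin(-.022)
g=np.array([.4992-.001*c,-.1037-.001*s])
jaws.gripper_to(.28)
bot.reach([*g,.12],Q(-.022)); st()
r=bot.move_linear([*g,.044],vel=.08,force_limit=8); st(r)
jaws.gripper_to(0); st('grip')
bot.move_linear([*g,.15],vel=.12); bot.pause(.2); st('up')
s=snap('wrist','w4'); np.savez('/tmp/w4.npz',W=cloud(s)); s=snap('side','s5')
E
```

```text
1.9935 [-0.36  0.42 -0.    1.88  0.    0.84  0.06]
1.9935 [-0.35  0.55 -0.02  1.95  0.02  0.64  0.04]
-1.148092653589793 [-0.88  0.5   0.72  1.93 -0.42  0.88 -2.66]
-1.148092653589793 [-0.81  0.63  0.64  1.99 -0.57  0.71 -2.53]
 14.78 [ 0.4982 -0.1034  0.1198] [-0.4 -1.2  0.6] 0.279
False 15.88 [ 0.4985 -0.1038  0.0444] [-0.2  0.6 -0.5] 0.282
grip 16.14 [ 0.4986 -0.1037  0.0446] [-0.7  1.   6.4] 0.109
up 17.38 [ 0.4978 -0.1037  0.1494] [ 0.3  0.5 -1. ] 0.109
```

View pics/w4.png

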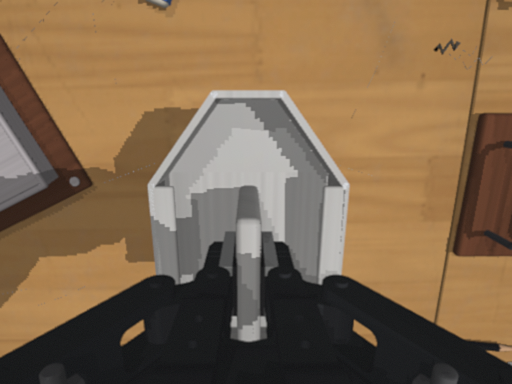

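View pics/s5.png

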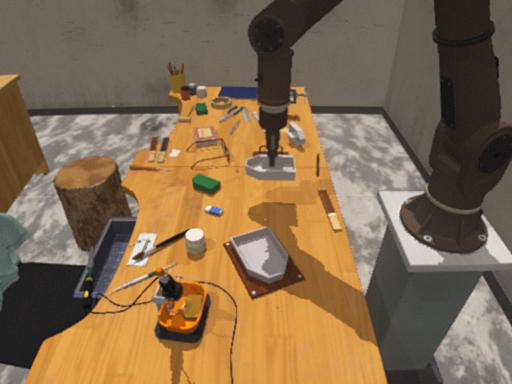

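The fin is gripped centrally: the spout edge is symmetric about column 249 at row 95. I'll check how level the insert is in the jaws before the transfer.

```bash
python3 - <<'E'
from h import *
W=np.load('/tmp/w4.npz')['W']
s=W[93:97,225:275].reshape(-1,3); print('spout rim',np.nanmedian(s,0), np.nanmax(s[:,0]))
P=W[np.isfinite(W[...,0])];P=P[(P[:,2]>.118)&(P[:,2]<.15)&(abs(P[:,0]-.5)<.1)]
for y in (-.1037+.04,-.1037-.04):
    q=P[abs(P[:,1]-y)<.004]; A=np.polyfit(q[:,0],q[:,2],1); print(len(q),np.median(q,0),A)
print(P.max(0),P.min(0))
g=np.array([.5288-.001*np.cos(1.9935),.1442-.001*np.sin(1.9935)])
bot.reach([*g,.15],Q(1.9935)); bot.pause(.2); st()
s=snap('wrist','w5'); np.savez('/tmp/w5.npz',W=cloud(s)); s=snap('scene','sc5')
E
```

```text
spout rim [ 0.57158978 -0.10588651  0.13535074] 0.5724197543327951
1790 [ 0.51636634 -0.06381299  0.13561647] [-0.04568504  0.1586894 ]
1847 [ 0.51552938 -0.14372888  0.1355432 ] [-0.04837551  0.15991903]
[ 0.57371808 -0.05824619  0.14998552] [ 0.43612628 -0.14949452  0.11800887]
 18.82 [0.5293 0.1422 0.1499] [-0.6  0.2 -1.7] 0.104
```

View pics/w5.png

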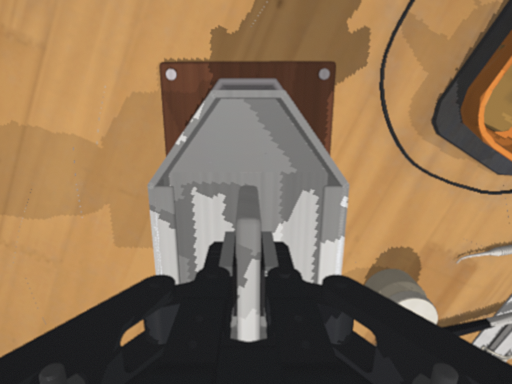

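The insert's spout at (249,90) sits over the case's spout, with the same columns (215–283) on both, so I'll lower it.

```bash
python3 - <<'E'
from h import *
g=np.array([.5288-.001*np.cos(1.9935),.1442-.001*np.sin(1.9935)])
bot.move_linear([*g,.087],vel=.1); bot.pause(.3); st()
r=bot.move_linear([*g,.054],vel=.03,force_limit=10); st(r); bot.pause(.3); st()
E
```

```text
20.01 [0.5295 0.1433 0.0875] [-0.6 -0.1 -1.8] 0.111
True 20.94 [0.529  0.1432 0.0566] [-0.6 -1.   6.5] 0.107
 21.24 [0.5289 0.1432 0.0566] [-1.  -0.   5.5] 0.108
```

Contact came at z = 0.0566, exactly the expected seating height of 0.0565, with almost no side force. I'll release and check.

```bash
python3 - <<'E'
from h import *
g=bot.read_state()['ee_pos'][:2]
jaws.gripper_to(.28); st('rel'); 
bot.move_linear([*g,.16],vel=.12); st()
c=np.array([np.cos(1.9935),np.sin(1.9935)])
bot.move_linear([*(g-0.05*c),.26],vel=.2); bot.pause(.3); st()
s=snap('wrist','w6'); W1=cloud(s); s=snap('side','s6'); W2=cloud(s); snap('scene','sc6')
for W in (W1,W2):
    P=W[np.isfinite(W[...,0])]; P=P[np.linalg.norm(P[:,:2]-[.5288,.1442],axis=1)<.085]
    L=(P[:,:2]-[.5288,.1442])@np.array([[c[0],-c[1]],[c[1],c[0]]])
    f=(abs(L[:,1])<.02)&(abs(L[:,0])<.045)&(P[:,2]>.055); print('fin',f.sum(),np.median(P[f,2]),L[f].mean(0) if f.any() else 0,(L[f].min(0),L[f].max(0)))
    for a,b in ((-.05,-.03),(-.01,.01),(.02,.035)):
        print([ (round(float(np.median(P[m,2])),4),int(m.sum())) for sg in (1,-1) for m in [(sg*L[:,1]>.037)&(sg*L[:,1]<.043)&(L[:,0]>a)&(L[:,0]<b)]])
E
```

```text
rel 21.53 [0.5282 0.1429 0.0558] [-0.   0.2 -0.6] 0.283
 22.55 [0.5285 0.143  0.1593] [ 0.5  0.2 -0.1] 0.288
 23.56 [0.549  0.098  0.2592] [-0.1 -0.2  0.8] 0.278
fin 15200 0.31840273727719837 [-3.49214034e-02  6.93374643e-05] (array([-0.04499728, -0.01999539]), array([0.0264071 , 0.01999998]))
[(0.3049, 2005), (0.3031, 1872)]
[(0.043, 112), (0.0426, 103)]
[(0.0428, 87), (0.0428, 89)]
fin 3335 0.46659862902754556 [-0.0139077  -0.00156599] (array([-0.04489608, -0.0199869 ]), array([0.02863398, 0.01994544]))
[(0.2951, 75), (0.4874, 442)]
[(0.5784, 66), (0.5794, 100)]
[(0.0402, 22), (0.0423, 14)]
```

View pics/w6.png

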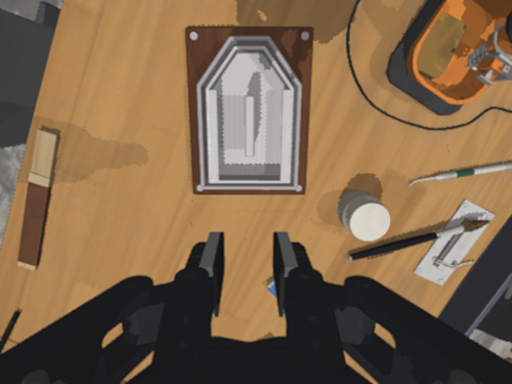

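View pics/s6.png

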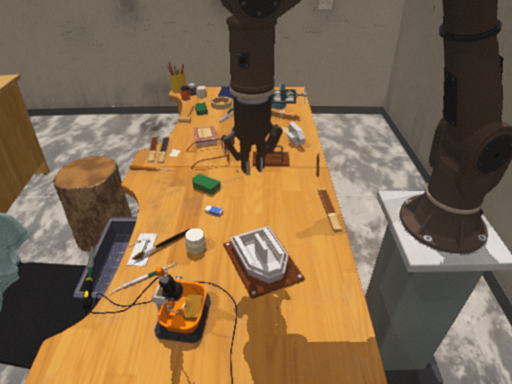

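```bash
python3 - <<'E'
from h import *
c=np.array([np.cos(1.9935),np.sin(1.9935)])
s=snap('wrist');W=cloud(s);P=W[np.isfinite(W[...,0])];P=P[(P[:,2]<.09)]
L=(P[:,:2]-[.5288,.1442])@np.array([[c[0],-c[1]],[c[1],c[0]]])
f=(abs(L[:,1])<.02)&(abs(L[:,0])<.05)&(P[:,2]>.06);print('fin top',f.sum(),np.median(P[f,2]),L[f].min(0),L[f].max(0))
for n,m in (('rear lip',(abs(L[:,1])>.037)&(abs(L[:,1])<.043)&(L[:,0]>-.06)&(L[:,0]<-.03)),('spout',(abs(L[:,1])<.014)&(L[:,0]>.0715)&(L[:,0]<.0745))): print(n,m.sum(),np.percentile(P[m,2],[10,50,90]))
st(); job_done()
E
```

```text
fin top 645 0.06751716335797625 [-0.03315877 -0.00548917] [0.02697056 0.0045148 ]
rear lip 296 [0.04188825 0.04288797 0.04391917]
spout 61 [0.04179273 0.04280952 0.04380707]
 23.76 [0.5494 0.0977 0.2598] [ 0.  -0.5  0.1] 0.28
the job is handed in; nothing more can be done
```

The insert is seated fully down inside the case, spout over spout, and the job was handed in at about 23.8 s of the 67 s allowed.

I lifted the insert from the rack, stood it on the bare bench and let go. A push near the top on its open side tipped it flat, open side up. I then picked it up by its fin, turned it to the case's direction, lowered it in, let go and moved the arm clear.

**Last checks:**
- **Seated height:** the rim sits at about 42.8 mm all round, front, middle and rear, where 42 mm was expected. The fin top is at 67.5 mm, where 67 mm was expected.
- **Level and position:** the insert is level. Its fin is within about 1 mm of where it should be along and across the case.
- **Contact:** on the way down it first touched within 0.1 mm of the predicted seating height, and the side force stayed around 1 N or less. Every wrist force reading I took was under 10 N.
- **Other objects:** nothing else on the bench looked moved in the last pictures. I judged this by eye only.

One check gave nothing useful: in my first height check after release, the robot itself was in view and spoiled the fin and rear-rim readings. I repeated it from the wrist camera with those points filtered out, and the figures above come from there. The side camera's valid rim readings were 40 to 42 mm, which agrees within its calibration.

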